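Close the hair-vacuum filter cover: tighten its four wing screws crosswise in two passes

TASK

The filter cover of the hair-vacuum canister is back on with its four wing screws loose: tighten them clockwise in crisscross order, always the opposite screw next and only then the other pair, in two passes. In the first pass give each screw a small partial turn past the point where you feel it bite, and in the second, crosswise again, turn each until it comes to its hard stop, stopping there by feel so that no thread insert is torn out. Leave everything else on the bench where it is.

Things in the scene. Friction and masses are not known exactly. Their poses are not given: they have to be found in the camera images.
- canister: Grey round filter canister, fixed, 216 mm across; its steel cover's top is 85 mm above the bench. Origin: centre of its underside. Four wing screws stand on the cover on a 70 mm radius at +-45 and +-135 degrees from the canister's x axis (a black hose stub low on the side points along +x). A disc 5 mm high, 40 mm across lies at the cover's centre; nothing else is on it.
- screw1_grip (a point): Centre of the black bar wing of screw 1: bar 46 mm long (point x), 14 mm thick (y), 28 mm high (z, up), centre 112 mm above the bench, 27 mm above the cover. Screw 3 stands opposite it; which of these two is where varies. Screws tighten clockwise seen from above.
- screw2_grip (a point): Centre of the black bar wing of screw 2: bar 46 mm long (point x), 14 mm thick (y), 28 mm high (z, up), centre 112 mm above the bench, 27 mm above the cover. Screw 4 stands opposite it; which of these two is where varies. Every screw first turns free (about 0.03 N m) for an unknown 0.15 to 0.6 rad, then bites.
- screw3_grip (a point): Centre of the black bar wing of screw 3: bar 46 mm long (point x), 14 mm thick (y), 28 mm high (z, up), centre 112 mm above the bench, 27 mm above the cover. Screw 1 stands opposite it; which of these two is where varies. After the bite every screw draws down against a steady 0.15 N m (felt while it turns), then stops hard: fully tight. It stays where it is left.
- screw4_grip (a point): Centre of the black bar wing of screw 4: bar 46 mm long (point x), 14 mm thick (y), 28 mm high (z, up), centre 112 mm above the bench, 27 mm above the cover. Screw 2 stands opposite it; which of these two is where varies. Any thread insert begins to tear round above about 0.5 N m.
- screw1_draw (a joint): Angle (rad) screw 1 has drawn down since it bit: 0 through the free run, growing clockwise to the hard stop, which lies somewhere from 1.1 to 1.6, differs per screw and shows as a jump in turning moment that stays when turning pauses. A first-pass turn is 0.1 to 0.9 (aim at about 0.4).
- screw2_draw (a joint): Angle (rad) screw 2 has drawn down since it bit: 0 through the free run, growing clockwise to the hard stop, which lies somewhere from 1.1 to 1.6, differs per screw and shows as a jump in turning moment that stays when turning pauses. A first-pass turn is 0.1 to 0.9 (aim at about 0.4).
- screw3_draw (a joint): Angle (rad) screw 3 has drawn down since it bit: 0 through the free run, growing clockwise to the hard stop, which lies somewhere from 1.1 to 1.6, differs per screw and shows as a jump in turning moment that stays when turning pauses. A first-pass turn is 0.1 to 0.9 (aim at about 0.4).
- screw4_draw (a joint): Angle (rad) screw 4 has drawn down since it bit: 0 through the free run, growing clockwise to the hard stop, which lies somewhere from 1.1 to 1.6, differs per screw and shows as a jump in turning moment that stays when turning pauses. A first-pass turn is 0.1 to 0.9 (aim at about 0.4).
- screw1_insert (a joint): Angle in rad by which the thread insert of screw 1 has been torn round by too much turning moment at the stop: 0 is sound; more than 0.12 is ruined.
- screw2_insert (a joint): Angle in rad by which the thread insert of screw 2 has been torn round by too much turning moment at the stop: 0 is sound; more than 0.12 is ruined.
- screw3_insert (a joint): Angle in rad by which the thread insert of screw 3 has been torn round by too much turning moment at the stop: 0 is sound; more than 0.12 is ruined.
- screw4_insert (a joint): Angle in rad by which the thread insert of screw 4 has been torn round by too much turning moment at the stop: 0 is sound; more than 0.12 is ruined.
- comb: Purple plastic comb lying flat, 160 x 36 x 8 mm, near the canister; loose, a bystander. Origin: centre of its underside.
- finger_brush: Silicone finger brush, a standing cap 36 mm high, 30 mm across, near the canister; loose, a bystander. Origin: centre of its underside.
- slicker_brush: Black slicker brush lying bristles down, 135 x 90 x 25 mm; loose, a bystander. Origin: centre of its underside.
- bowl: Steel bowl 150 mm across, 55 mm high; loose, a bystander. Origin: centre of its underside.
- treat_jar: Glass treat jar 90 mm across, 120 mm high; loose, a bystander. Origin: centre of its underside.
- spray_bottle: Clear bottle 56 mm across, 150 mm high; loose, a bystander. Origin: centre of its underside.

How it is judged:
On the way, in this order (a step that is already met when the one before it is completed fails the run):
1. first pass: two opposite screws have bitten and drawn (over 0.1 rad each), the other two not yet (((value of joint each of screw1_draw, screw3_draw above 0.1 rad and value of joint each of screw2_draw, screw4_draw below 0.1 rad) or (value of joint each of screw2_draw, screw4_draw above 0.1 rad and value of joint each of screw1_draw, screw3_draw below 0.1 rad))), for 0.2 s.
2. first pass done: all four have drawn over 0.1 rad and none over 0.95 rad (value of joint screw1_draw between 0.1 and 0.95 rad and value of joint screw2_draw between 0.1 and 0.95 rad and value of joint screw3_draw between 0.1 and 0.95 rad and value of joint screw4_draw between 0.1 and 0.95 rad), for 0.2 s.
3. second pass: two opposite screws are at their hard stops (within 0.08 rad), the other two still under 0.95 rad (((value of joint screw1_draw above 1.04 rad and value of joint screw3_draw above 1.14 rad and value of joint each of screw2_draw, screw4_draw below 0.95 rad) or (value of joint screw2_draw above 1.22 rad and value of joint screw4_draw above 1.42 rad and value of joint each of screw1_draw, screw3_draw below 0.95 rad))), for 0.2 s.
4. all four screws are at their hard stops (value of joint screw1_draw above 1.04 rad and value of joint screw2_draw above 1.22 rad and value of joint screw3_draw above 1.14 rad and value of joint screw4_draw above 1.42 rad), for 0.2 s.
At the end, for the whole second after the job is handed in: All four screws are within 0.08 rad of their hard stops, no thread insert is torn round by more than 0.12 rad, and every bystander is within 20 mm of where it was (all of step 4 and value of joint each of screw1_insert, screw2_insert, screw3_insert, screw4_insert below 0.12 rad and distance of each of comb, finger_brush, slicker_brush, bowl, treat_jar, spray_bottle from where it was at the start of the episode below 0.02 m); the robot touches nothing.
It fails at once if a thread insert is torn round by more than 0.12 rad (over-tightened) (value of joint any of screw1_insert, screw2_insert, screw3_insert, screw4_insert above 0.12 rad).
It fails at once if in either pass, a neighbour is tightened before the opposite screw (first pass: drawn over 0.1 rad; second: over 0.95 rad) ((value of joint each of screw1_draw, screw2_draw above 0.1 rad and value of joint each of screw3_draw, screw4_draw below 0.1 rad) or (value of joint each of screw2_draw, screw3_draw above 0.1 rad and value of joint each of screw1_draw, screw4_draw below 0.1 rad) or (value of joint each of screw3_draw, screw4_draw above 0.1 rad and value of joint each of screw1_draw, screw2_draw below 0.1 rad) or (value of joint each of screw4_draw, screw1_draw above 0.1 rad and value of joint each of screw2_draw, screw3_draw below 0.1 rad) or (value of joint each of screw1_draw, screw2_draw above 0.95 rad and value of joint each of screw3_draw, screw4_draw below 0.95 rad) or (value of joint each of screw2_draw, screw3_draw above 0.95 rad and value of joint each of screw1_draw, screw4_draw below 0.95 rad) or (value of joint each of screw3_draw, screw4_draw above 0.95 rad and value of joint each of screw1_draw, screw2_draw below 0.95 rad) or (value of joint each of screw4_draw, screw1_draw above 0.95 rad and value of joint each of screw2_draw, screw3_draw below 0.95 rad)).
It fails at once if a screw is drawn over 0.95 rad before all four have drawn 0.1 rad (value of joint any of screw1_draw, screw2_draw, screw3_draw, screw4_draw above 0.95 rad and value of joint any of screw1_draw, screw2_draw, screw3_draw, screw4_draw below 0.1 rad).
It fails at once if a bystander is moved by more than 20 mm (distance of any of comb, finger_brush, slicker_brush, bowl, treat_jar, spray_bottle from where it was at the start of the episode above 0.02 m).
It also fails if it takes over 72 s, if anything falls off the work surface, if the arm or the gripper's body presses on something with over 40 N, if the wrist force passes 120 N, or if a joint passes its speed limit or range.

ROBOT

A 6-joint arm with a two-finger parallel gripper is mounted at the origin on the work surface. World frame = base frame: x ahead of the robot, y to its left, z up, the work surface at z = 0. Lengths are in m, angles in rad, forces in N, time in s.
With the tool pointing down it reaches from about 0.35 to 0.775 m from the base axis. Payload 7.3 kg.
Tool frame: the origin (TCP) lies at the centre of the arm's flange, where the gripper is bolted on; the fingertips stand 178 mm ahead of it and the grasp point (between the pads) lies 159 mm ahead of it; x points along the fingers, y is the direction in which the jaws open and shut, and the axes are right-handed (so a half turn about x gives the same grasp; the last joint's range is limited). The gripper opens to 92 mm and grips with 3 to 60 N. Pads are 19 mm wide; open, the fingers measure 130 mm over their backs; the gripper's body (75 mm by 190 mm) begins 47 mm behind the grasp point.
Start: joints at [-1.494, 0.342, 1.524, -0, 1.275, -0.146], TCP at [0.116, -0.512, 0.405] pointing down, gripper open.
Joint ranges: [-2.53, 2.53], [-0.77, 2.02], [0.04, 2.7], [-1, 4.14], [0.28, 2.66], [-3.11, 3.11]. Speed limits (rad/s): [2.57, 2.57, 3.14, 3.14, 3.14, 3.14].

INTERFACE

Orientations are given as [roll, pitch, yaw] about the fixed x, y, z axes, in that order (R = Rz(yaw) Ry(pitch) Rx(roll)).
In Python, from cell import readout, cams, workorder gives the robot as it stands.
- The arm moves only by the shell command python3 -m inch 'ROWS' [FORCE]. ROWS is text: rows parted by semicolons, each of 5 numbers parted by spaces: the shift along the world's x, y, z in mm, then the turn about the world's z in rad, then the opening, from 0 (shut) to 1 (fully open). A call has 1 to 8 rows; each row shifts and turns the commanded pose from where the row before left it; what a row does not reach is not made up. A row lasts 1/12 s, in which the tool goes at most 41.7 mm and 7.16 degrees, less where a joint would pass 70% of its speed; a pose out of reach is approached as far as the arm can. A call is refused whole if a number of a shift passes 41.7 or a number of a turn 0.125, either way. A call with a gripper value outside its range is refused whole. The fingers move at their own pace and stop on an object; FORCE is the grip in N (left out, the last holds). Time passes only in rows, so rows that do not move let the fingers close. It gives the time, the measured TCP pose, the force and the opening at its end, in the units of the state.
- readout.observe(): the state, without advancing time (a new reading comes with each control period).
- cams.read_camera(name): name is "scene" or "top"; returns a dict with "color" (384x512x3 uint8, red, green, blue), "fx", "fy", "cx", "cy" (pixels), "dist_coeffs" ([k1, k2, p1, p2, k3] as OpenCV has them; the pictures are not rectified), "world_to_cam" (4x4, takes a point from world to camera coordinates). Camera axes: x right, y down, z forward; pixel columns grow to the right and rows downward; lengths in m; the calibration is good to about 2 mm. A picture is of the moment at which its call begins. There is no depth.
- workorder.hand_in(): hands the job in, once; it reports no verdict.
The state is a dict: "time": time; "qpos": joint angles; "qvel": joint speeds; "joint_efforts": joint torques, N m; "tool_pos": TCP position; "tool_rot": TCP orientation; "contact_force": force on the tool from outside, world axes, zero at the start; "torque": the same for the moment, N m; "opening": finger opening in m.
Only numpy, scipy, OpenCV 4.12 (cv2) and the standard library are available. Lean on these libraries where they do the work, as an engineer would, in place of code of your own. Each camera call takes 0.05 s, during which the arm holds its last target.

## Working session

There is one attempt and no reset: what is moved stays moved. The work goes in short steps, Python scripts to look and compute and a shell command to move; the robot and the scene stay as the last step left them, time stands still between calls to the robot, and variables do not carry over. Pictures are saved under pics/ and viewed, and the job is handed in when it is done.

```bash
ls; mkdir -p pics; python3 - <<'E'
from cell import readout,cams
import cv2
print(readout.observe())
for n in("scene","top"):
    c=cams.read_camera(n)
    print(n,c["fx"],c["fy"],c["cx"],c["cy"],c["dist_coeffs"],c["world_to_cam"])
    cv2.imwrite(f"pics/{n}0.png",c["color"][...,::-1])
E
```

```text
pics
{'time': 0.0, 'qpos': array([-1.49401074e+00,  3.42768326e-01,  1.52503251e+00,  2.39192966e-06,
        1.27540602e+00, -1.46007174e-01]), 'qvel': array([ 0.00104167, -0.00165   ,  0.00163391, -0.00039771,  0.00052528,
       -0.0010003 ]), 'joint_efforts': array([-1.76540649e-03, -4.31245565e+01, -2.44220263e+01,  7.16583082e-02,
        5.58322587e-02, -9.73074975e-05]), 'tool_pos': array([ 0.11600903, -0.51188632,  0.40401567]), 'tool_rot': array([-1.71822043,  1.56918213,  1.64616428]), 'contact_force': array([-0.55760657,  0.21080304,  1.19322368]), 'torque': array([ 0.03022573,  0.03432913, -0.00582136]), 'opening': 0.09184031041299238}
scene 401.75159710506 401.75159710506 258.2866618205962 191.82393675558805 [-0.05218997  0.          0.          0.          0.        ] [[ 0.09051123  0.9956053  -0.02403744 -0.07114334]
 [ 0.59583999 -0.0734767  -0.79973488 -0.23824237]
 [-0.79798648  0.05806251 -0.59987192  1.53406314]
 [ 0.          0.          0.          1.        ]]
top 356.40651606989866 356.40651606989866 256.0318833872037 190.24192902313686 [-0.00181928  0.          0.          0.          0.        ] [[ 0.02421896 -0.9996472   0.0109052   0.01546158]
 [-0.99369896 -0.02526608 -0.10919711  0.53964992]
 [ 0.10943411 -0.00819184 -0.9939603   1.12315913]
 [ 0.          0.          0.          1.        ]]
```

View pics/scene0.png

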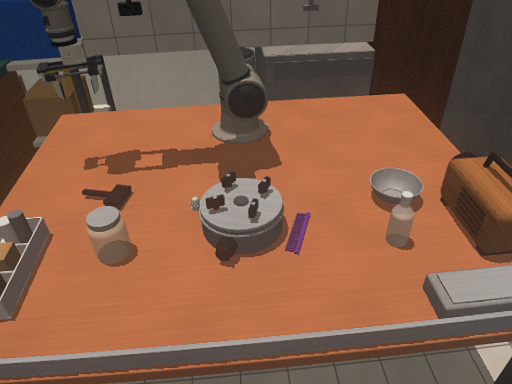

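View pics/top0.png

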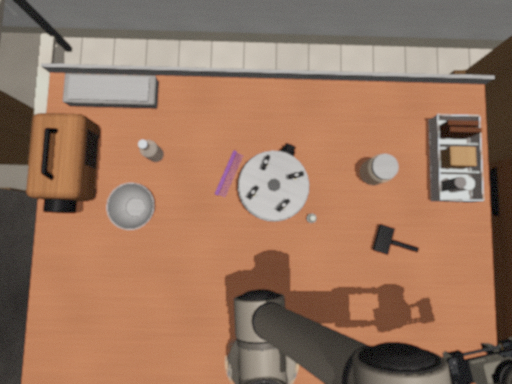

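```bash
python3 - <<'E'
import cv2
a=cv2.imread("pics/top0.png")[135:235,205:330]
cv2.imwrite("pics/topz.png",cv2.resize(a,None,fx=6,fy=6,interpolation=cv2.INTER_CUBIC))
a=cv2.imread("pics/scene0.png")[165:270,180:320]
cv2.imwrite("pics/scenez.png",cv2.resize(a,None,fx=5.5,fy=5.5,interpolation=cv2.INTER_CUBIC))
E
```

```text
(no output)
```

View pics/topz.png

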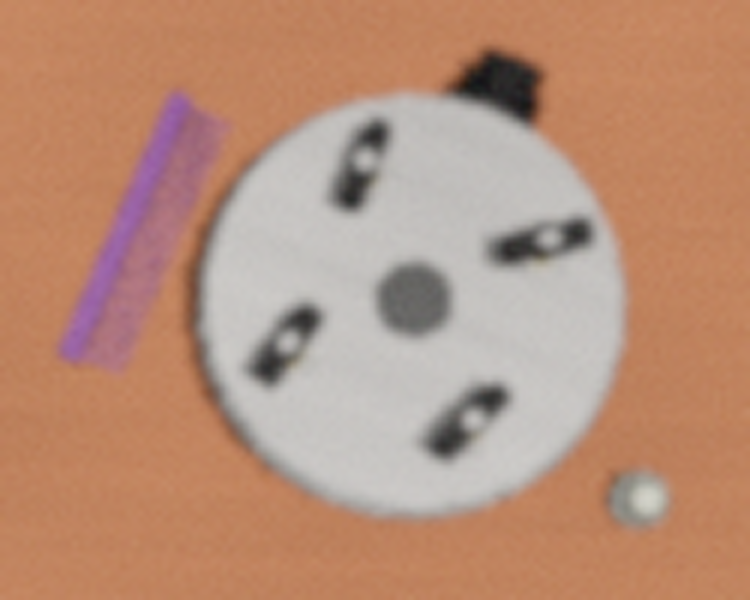

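View pics/scenez.png

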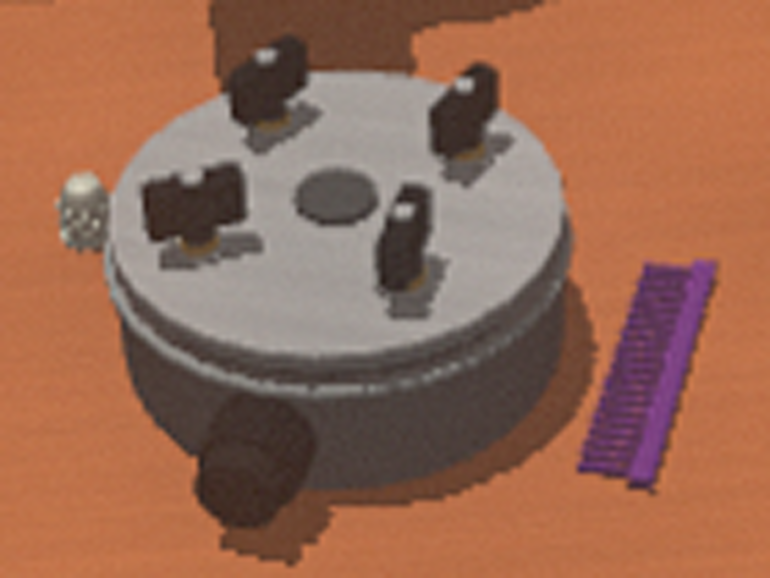

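```bash
cat > h.py <<'E'
import cv2,numpy as np
from cell import readout,cams
def proj(c,P):
    P=np.atleast_2d(P).astype(float); W=c["world_to_cam"]
    r,_=cv2.Rodrigues(W[:3,:3]); K=np.array([[c["fx"],0,c["cx"]],[0,c["fy"],c["cy"]],[0,0,1]])
    return cv2.projectPoints(P,r,W[:3,3],K,np.array(c["dist_coeffs"],float))[0][:,0]
def ray(c,uv,z):
    K=np.array([[c["fx"],0,c["cx"]],[0,c["fy"],c["cy"]],[0,0,1]])
    n=cv2.undistortPoints(np.array(uv,float).reshape(-1,1,2),K,np.array(c["dist_coeffs"],float))[:,0]
    R=c["world_to_cam"][:3,:3];t=c["world_to_cam"][:3,3]
    o=-R.T@t; d=np.c_[n,np.ones(len(n))]@R
    return o+d*((z-o[2])/d[:,2])[:,None]
E
cat > fit.py <<'E'
from h import *
from scipy.optimize import minimize,least_squares
cs={n:cams.read_camera(n) for n in("top","scene")}
pt=np.array([[366,160],[548,238],[288,342],[473,420]]); pt=(pt+.5)/6-.5+[205,135]
ps=np.array([[403,210],[192,178],[465,84],[266,56]]); ps=(ps+.5)/5.5-.5+[180,165]
print(ray(cs["top"],pt,.126)); print(ray(cs["scene"],ps,.126))
# pixel order: +x/+y, +x/-y, -x/+y, -x/-y
def sc(p,i):
    a=p[2]+np.deg2rad([45,-45,135,-135][i]); return p[:2]+.07*np.array([np.cos(a),np.sin(a)])
def res(p):
    X=np.array([[*sc(p,i),.126] for i in range(4)])
    return np.r_[(proj(cs["top"],X)-pt).ravel(),(proj(cs["scene"],X)-ps).ravel()]
s=least_squares(res,[.5,0,0]); print("can",s.x,np.rad2deg(s.x[2])); print(s.fun.round(1))
print(proj(cs["top"],[[*s.x[:2],.09],[s.x[0]+.13*np.cos(s.x[2]),s.x[1]+.13*np.sin(s.x[2]),.03]]))
p=s.x
S=6
imgs={n:cv2.resize(cv2.cvtColor(c["color"],cv2.COLOR_RGB2GRAY),None,fx=S,fy=S,interpolation=cv2.INTER_CUBIC).astype(float) for n,c in cs.items()}
def box(x,y,a,z0=.098,z1=.126):
    v=[]
    for sx in(-.023,.023):
        for sy in(-.007,.007):
            for z in(z0,z1): v.append([x+sx*np.cos(a)-sy*np.sin(a),y+sx*np.sin(a)+sy*np.cos(a),z])
    return np.array(v)
for i in range(4):
    def cost(q,full=False):
        t=0
        for k,(n,c) in enumerate(cs.items()):
            im=imgs[n]
            uv=(proj(c,box(q[0],q[1],q[2]))+.5)*S-.5
            cen=((proj(c,[[*sc(p,i),.112]])[0]+.5)*S-.5).astype(int)
            R=S*22
            sub=im[cen[1]-R:cen[1]+R,cen[0]-R:cen[0]+R]
            m=np.zeros(sub.shape,np.uint8)
            cv2.fillConvexPoly(m,np.round((cv2.convexHull(uv.astype(np.float32))[:,0]-cen+R)*16).astype(np.int32),255,shift=4)
            d=(sub<85)
            d=cv2.morphologyEx(d.astype(np.uint8),cv2.MORPH_CLOSE,np.ones((25,25)))>0
            yy,xx=np.mgrid[-R:R,-R:R]; w=(np.hypot(xx,yy)<S*17)
            t+=np.sum(((m>0)!=d)&w)/np.sum(d&w)
        return t
    x,y=sc(p,i)
    best=min(((cost([x,y,a]),a) for a in np.deg2rad(np.arange(-90,90,3))))
    r=minimize(cost,[x,y,best[1]],method="Nelder-Mead",options=dict(initial_simplex=np.array([[x,y,best[1]],[x+.003,y,best[1]],[x,y+.003,best[1]],[x,y,best[1]+.1]]),xatol=1e-4,fatol=1e-4))
    print(i,(x,y),best,r.x.round(4),np.rad2deg(r.x[2]).round(1),round(r.fun,3))
E
python3 fit.py
```

```text
[[ 0.61635527  0.00321338  0.126     ]
 [ 0.57942123 -0.08801756  0.126     ]
 [ 0.52421925  0.0397534   0.126     ]
 [ 0.48796236 -0.0521778   0.126     ]]
[[ 0.61396027  0.00554727  0.126     ]
 [ 0.57951687 -0.08673802  0.126     ]
 [ 0.52199368  0.0423195   0.126     ]
 [ 0.48666089 -0.05070286  0.126     ]]
can [ 0.55151392 -0.02321832 -0.37428852] -21.44515262352775
[-0.5  0.2 -0.2 -0.  -0.4  0.2 -0.3  0.2 -0.3  0.5 -0.3  0.  -0.5  0.4
 -0.2  0.2]
[[273.29773651 184.49970242]
 [287.4120987  150.52338713]]
0 (np.float64(0.6156813810195196), np.float64(0.004755556751500467)) (np.float64(2.5781936398774663), np.float64(-0.2617993877991494)) [ 0.6173  0.0048 -0.222 ] -12.7 2.533
1 (np.float64(0.5794877979225789), np.float64(-0.0873857724260453)) (np.float64(2.3462813534798475), np.float64(-1.0995574287564276)) [ 0.5801 -0.0868 -1.1366] -65.1 2.299
2 (np.float64(0.5235400518419738), np.float64(0.04094913984844124)) (np.float64(2.391374191350227), np.float64(-0.5235987755982988)) [ 0.5264  0.0415 -0.5004] -28.7 2.334
3 (np.float64(0.48734646874503307), np.float64(-0.05119218932910452)) (np.float64(2.5171123855200332), np.float64(-0.7853981633974483)) [ 0.4873 -0.0482 -0.7854] -45.0 2.477
```

```bash
cat >> fit.py <<'E'
E
python3 - <<'E'
from h import *
p=[.5515,-.0232,-.3743]
def sc(p,i):
    a=p[2]+np.deg2rad([45,-45,135,-135][i]); return p[:2]+.07*np.array([np.cos(a),np.sin(a)])
A=[-.222,-1.1366,-.5,-.7854]
out=[]
for n in("top","scene"):
    c=cams.read_camera(n); S=6
    im=cv2.resize(c["color"],None,fx=S,fy=S,interpolation=cv2.INTER_CUBIC)[...,::-1].copy()
    for i in range(4):
        for z in(.098,.126):
            x,y=sc(p,i);a=A[i]
            v=[[x+sx*np.cos(a)-sy*np.sin(a),y+sx*np.sin(a)+sy*np.cos(a),z] for sx,sy in((-.023,-.007),(.023,-.007),(.023,.007),(-.023,.007))]
            uv=(proj(c,v)+.5)*S-.5
            cv2.polylines(im,[uv.astype(int)],True,(0,0,255) if z>.1 else (0,255,0),1)
    cen=((proj(c,[[p[0],p[1],.112]])[0])*S).astype(int)
    out.append(im[cen[1]-260:cen[1]+260,cen[0]-195-90:cen[0]+195+90][:, :])
cv2.imwrite("pics/ov.png",cv2.resize(np.hstack(out),None,fx=.7,fy=.7))
E
```

```text
(no output)
```

View pics/ov.png

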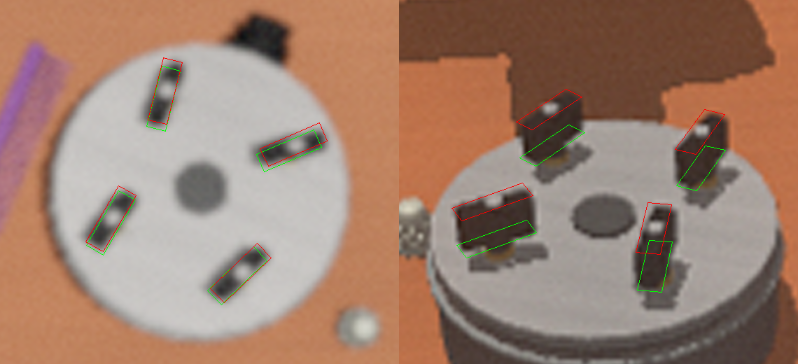

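```bash
cat > ang.py <<'E'
from h import *
from scipy.spatial.transform import Rotation as Ro
p=np.array([.5515,-.0232,-.3743])
def sc(i):
    a=p[2]+np.deg2rad([45,-45,135,-135][i]); return p[:2]+.07*np.array([np.cos(a),np.sin(a)])
def angs():
    c=cams.read_camera("top"); S=6
    g=cv2.resize(cv2.cvtColor(c["color"],cv2.COLOR_RGB2GRAY),None,fx=S,fy=S,interpolation=cv2.INTER_CUBIC)
    for i in range(4):
        u=((proj(c,[[*sc(i),.122]])[0]+.5)*S-.5).astype(int)
        m=np.zeros_like(g); cv2.circle(m,tuple(map(int,u)),S*11,255,-1)
        d=((g<110)&(m>0)).astype(np.uint8)
        d=cv2.morphologyEx(d,cv2.MORPH_CLOSE,cv2.getStructuringElement(2,(31,31)))
        k=cv2.findContours(d,0,1)[0]; k=max(k,key=cv2.contourArea)
        r=cv2.boxPoints(cv2.minAreaRect(k)); w=ray(c,(r+.5)/S-.5,.122)[:,:2]
        e=[w[1]-w[0],w[2]-w[1]]; e.sort(key=np.linalg.norm)
        yy,xx=np.nonzero(d); q=ray(c,(np.c_[xx,yy]+.5)/S-.5,.122)[:,:2]
        C=np.cov(q.T); v=np.linalg.eigh(C)[1][:,1]
        print(i,sc(i).round(4),"cen",q.mean(0).round(4),"len",[round(np.linalg.norm(z)*1e3,1) for z in e],"rect",round(np.arctan(e[1][1]/e[1][0]),3),"pca",round(np.arctan(v[1]/v[0]),3))
def tool():
    o=readout.observe(); R=Ro.from_euler("xyz",o["tool_rot"]).as_matrix()
    y=R[:,1]; return o,R,np.arctan2(y[1],y[0])
if __name__=="__main__":
    angs(); o,R,a=tool(); print(R.round(3),a,o["qpos"].round(3))
E
python3 ang.py
```

```text
0 [0.6157 0.0048] cen [0.6137 0.006 ] len [np.float64(14.8), np.float64(46.2)] rect -0.368 pca -0.364
1 [ 0.5795 -0.0874] cen [ 0.5775 -0.0848] len [np.float64(14.3), np.float64(49.0)] rect -1.331 pca -1.313
2 [0.5235 0.041 ] cen [0.5235 0.0415] len [np.float64(14.4), np.float64(42.7)] rect -0.62 pca -0.626
3 [ 0.4873 -0.0512] cen [ 0.4876 -0.048 ] len [np.float64(14.9), np.float64(45.0)] rect -0.737 pca -0.779
[[-0.     0.221 -0.975]
 [ 0.    -0.975 -0.221]
 [-1.    -0.    -0.   ]] -1.347975261389434 [-1.494  0.342  1.524 -0.     1.275 -0.146]
```

```bash
cat > ov.py <<'E'
from ang import *
import sys
A=eval(sys.argv[1])
rows=[]
for n in("top","scene"):
    c=cams.read_camera(n); S=10
    im=cv2.resize(c["color"],None,fx=S,fy=S,interpolation=cv2.INTER_CUBIC)[...,::-1].copy()
    o=[]
    for i in range(4):
        x,y=sc(i);a=A[i]
        for z in(.098,.126):
            v=[[x+sx*np.cos(a)-sy*np.sin(a),y+sx*np.sin(a)+sy*np.cos(a),z] for sx,sy in((-.023,-.007),(.023,-.007),(.023,.007),(-.023,.007))]
            uv=(proj(c,v)+.5)*S-.5
            cv2.polylines(im,[uv.astype(int)],True,(0,0,255) if z>.1 else (0,255,0),1)
    for i in range(4):
        u=(proj(c,[[*sc(i),.112]])[0]*S).astype(int); R=130
        o.append(cv2.resize(im[u[1]-R:u[1]+R,u[0]-R:u[0]+R],(199,199)))
    rows.append(np.hstack(o))
cv2.imwrite("pics/"+sys.argv[2],np.vstack(rows))
E
python3 ov.py "[-.365,-1.32,-.625,-.77]" ov2.png
```

```text
(no output)
```

View pics/ov2.png

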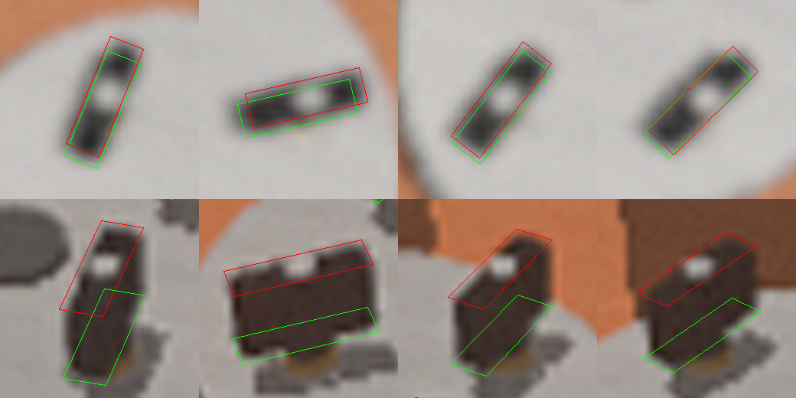

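```bash
R="x"; python3 -m inch '20.8 21.6 0 0.109 0.4;20.8 21.6 0 0.109 0.4;20.8 21.6 0 0.109 0.4;20.8 21.6 0 0.109 0.4;20.8 21.6 0 0.109 0.4;20.8 21.6 0 0.109 0.4;20.8 21.6 0 0.109 0.4;20.8 21.6 0 0.109 0.4' 20
python3 -m inch '20.8 21.6 0 0.109 0.4;20.8 21.6 0 0.109 0.4;20.8 21.6 0 0.109 0.4;20.8 21.6 0 0.109 0.4;20.8 21.6 0 0.109 0.4;20.8 21.6 0 0.109 0.4;20.8 21.6 0 0.109 0.4;20.8 21.6 0 0.109 0.4'
python3 -m inch '20.8 21.6 0 0.109 0.4;20.8 21.6 0 0.109 0.4;20.8 21.6 0 0.109 0.4;20.8 21.6 0 0.109 0.4;20.8 21.6 0 0.109 0.4;20.8 21.6 0 0.109 0.4;20.8 21.6 0 0.109 0.4;20.8 21.6 0 0.109 0.4'
python3 -c "
from ang import *
o,R,a=tool();print(o,a)"
```

```text
time: 1.12
tool_pos: [0.2832, -0.338, 0.4049]
tool_rot: [1.164, 1.57, -0.878]
contact_force: [0.9, -1.5, -0.1]
opening: 0.0432
time: 1.78
tool_pos: [0.4496, -0.1651, 0.4049]
tool_rot: [0.735, 1.57, -0.435]
contact_force: [0.7, -0.3, 0.9]
opening: 0.037
time: 2.45
tool_pos: [0.6161, 0.0077, 0.4047]
tool_rot: [1.157, 1.571, 0.86]
contact_force: [0.5, 0.0, 1.0]
opening: 0.0366
{'time': 2.45, 'qpos': array([-1.11864383e-01,  5.12069489e-01,  1.25434433e+00,  4.32280672e-05,
        1.37514987e+00, -1.38543256e+00]), 'qvel': array([ 0.47390639,  0.47522178, -0.7936185 , -0.00433924,  0.31499193,
       -0.82361781]), 'joint_efforts': array([ -0.93524264, -55.33807039, -22.60393739,   0.10295253,
        -0.23474107,   1.13787834]), 'tool_pos': array([0.61606315, 0.00768207, 0.40469306]), 'tool_rot': array([1.1568086 , 1.57074497, 0.85957205]), 'contact_force': array([0.51413889, 0.00919069, 0.96242364]), 'torque': array([ 0.02062524, -0.19051855,  0.01702583]), 'opening': 0.036567686916572806} 1.2735597771500926
```

```bash
python3 -m inch '0 0 -20 0 0.4;0 0 -20 0 0.4;0 0 -20 0 0.4'
python3 -c "
from ang import *
o,R,a=tool();print(o['qpos'],o['qvel'],o['tool_pos'],o['torque'],a,R.round(3))
c=cams.read_camera('scene');cv2.imwrite('pics/s1.png',c['color'][...,::-1])
x=[proj(cams.read_camera('top'),[[*sc(0),.112]]),proj(c,[[*sc(0),.126]]),proj(c,o['tool_pos']-[0,0,.178])];print(x)"
```

```text
time: 2.7
tool_pos: [0.6155, 0.0071, 0.3439]
tool_rot: [0.235, 1.57, -0.067]
contact_force: [-0.6, -0.3, 0.3]
opening: 0.0367
[-1.12862381e-01  5.56717482e-01  1.34911932e+00  2.24080162e-05
  1.23529897e+00 -1.38217055e+00] [-0.01222519  0.20266933  0.35320941 -0.00173302 -0.54416303  0.00251976] [0.6154638  0.00713301 0.34385012] [ 0.00735439 -0.13058854  0.00951873] 1.2693008239548933 [[ 0.     0.297  0.955]
 [-0.     0.955 -0.297]
 [-1.     0.     0.   ]]
[array([[264.89010394, 162.33892632]]), array([[252.59990528, 203.23469675]]), array([[253.04190849, 189.82993858]])]
```

View pics/s1.png

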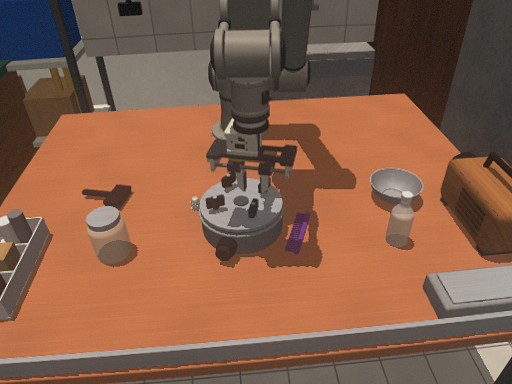

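```bash
python3 -m inch '0 -1 -20 0 0.4;0 0 -20 0 0.4;0 0 -20 0 0.4;0 0 -10 0 0.4;0 0 0 0 0.4'
python3 -c "
from ang import *
o,R,a=tool();print(o['torque'],a)
c=cams.read_camera('scene');u=proj(c,[[*sc(0),.126]])[0].astype(int)
im=c['color'][u[1]-50:u[1]+50,u[0]-60:u[0]+60,::-1];cv2.imwrite('pics/s2.png',cv2.resize(im,None,fx=6,fy=6,interpolation=2))"
```

```text
time: 3.22
tool_pos: [0.6149, 0.0053, 0.2734]
tool_rot: [-2.986, 1.568, 2.994]
contact_force: [0.1, -0.4, -0.5]
opening: 0.0369
[ 0.05512673 -0.13643626  0.00590798] 1.2677709274708027
```

View pics/s2.png

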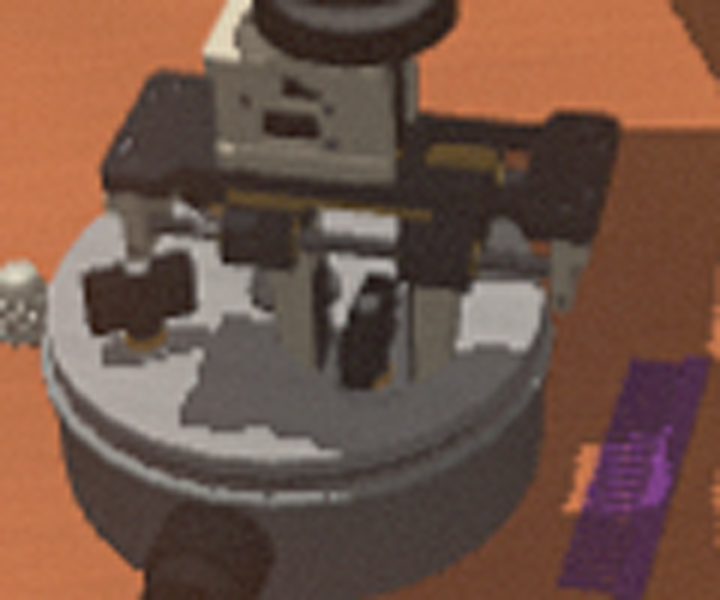

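```bash
python3 -m inch '0 0 0 0 0.1;0 0 0 0 0.05;0 0 0 0 0;0 0 0 0 0;0 0 0 0 0;0 0 0 0 0' 20
python3 -c "
from ang import *
o,R,a=tool();print(o['torque'],o['contact_force'],a)
c=cams.read_camera('scene');u=proj(c,[[*sc(0),.126]])[0].astype(int)
im=c['color'][u[1]-50:u[1]+50,u[0]-60:u[0]+60,::-1];cv2.imwrite('pics/s3.png',cv2.resize(im,None,fx=6,fy=6,interpolation=2))"
```

```text
time: 3.77
tool_pos: [0.6154, 0.0051, 0.2758]
tool_rot: [-0.046, 1.569, -0.349]
contact_force: [-0.3, -2.3, 6.0]
opening: 0.0139
[-0.37667457 -0.00724865  0.04586301] [-0.27022001 -2.34277862  5.964503  ] 1.2679551951532306
```

View pics/s3.png

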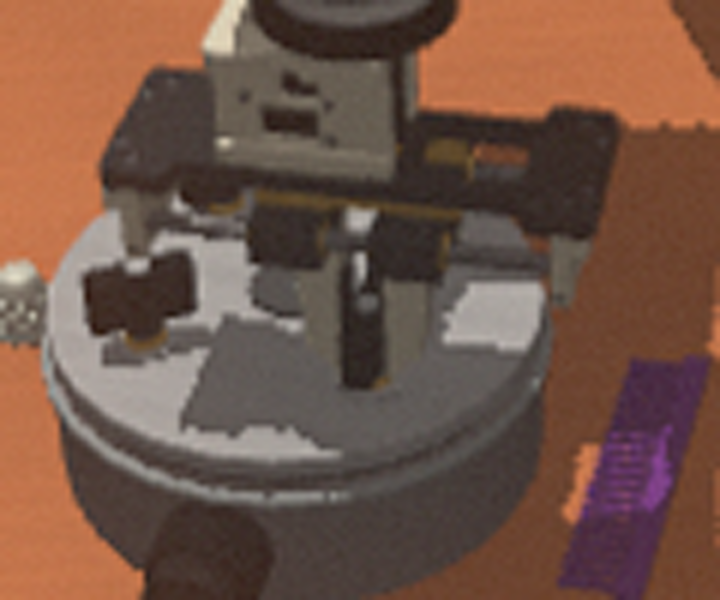

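```bash
cat > t.sh <<'E'
python3 -c "
from ang import *
o,R,a=tool();print('t',o['time'],'tz',round(o['torque'][2],3),'F',o['contact_force'].round(1),'jaw',round(a,3),'op',round(o['opening']*1e3,2),'p',(o['tool_pos']*1e3).round(1),'q6',round(o['qpos'][5],2),'e6',round(o['joint_efforts'][5],3))"
E
python3 -m inch '0 0 0 -0.05 0;0 0 0 -0.05 0' >/dev/null; sh t.sh
python3 -m inch '0 0 0 -0.05 0;0 0 0 -0.05 0' >/dev/null; sh t.sh
```

```text
t 3.9833 tz 0.056 F [-1.6 -2.3  6. ] jaw 1.166 op 14.22 p [615.5   5.1 275.8] q6 -1.28 e6 -0.87
t 4.15 tz 0.029 F [-1.  -1.8  5.5] jaw 1.066 op 13.76 p [615.4   5.1 275.7] q6 -1.18 e6 -0.764
```

```bash

python3 -m inch '0 0 0 -0.05 0;0 0 0 -0.05 0' >/dev/null; sh t.sh
python3 -m inch '0 0 0 -0.05 0;0 0 0 -0.05 0' >/dev/null; sh t.sh
```

```text
t 4.3167 tz 0.065 F [-1.1 -3.1  6.2] jaw 0.966 op 13.85 p [615.4   5.1 275.7] q6 -1.08 e6 -0.763
t 4.4833 tz 0.131 F [-0.7 -3.2  5.9] jaw 0.866 op 13.92 p [615.4   5.1 275.7] q6 -0.98 e6 -0.629
```

```bash

python3 -m inch '0 0 0 -0.05 0;0 0 0 -0.05 0' >/dev/null; sh t.sh
python3 -m inch '0 0 0 -0.05 0;0 0 0 -0.05 0' >/dev/null; sh t.sh
```

```text
t 4.65 tz 0.199 F [-0.5 -1.7  7.3] jaw 0.766 op 14.05 p [615.4   5.1 275.7] q6 -0.88 e6 -0.643
t 4.8167 tz 0.151 F [-0.8 -1.7  5.4] jaw 0.666 op 14.19 p [615.4   5.1 275.7] q6 -0.78 e6 -0.643
```

```bash

python3 -m inch '0 0 0 -0.05 0;0 0 0 -0.05 0;0 0 0 -0.05 0;0 0 0 0 0' >/dev/null; sh t.sh
python3 -m inch '0 0 0 0 0.4;0 0 0 0 0.4;0 0 0 0 0.4;0 0 0 0 0.4'; sh t.sh
python3 -m inch '0 0 25 0 0.4;0 0 25 0 0.4;-32 -14 0 0.07 0.4;-32 -14 0 0.07 0.4;-32 -14 0 0.07 0.4;-32 -14 0 0.07 0.4;0 0 0 0 0.4' ; sh t.sh
python3 ang.py
```

```text
t 5.15 tz 0.028 F [-1.  -1.9  6.2] jaw 0.516 op 13.8 p [615.4   5.1 275.7] q6 -0.63 e6 0.678
time: 5.48
tool_pos: [0.6151, 0.0056, 0.2743]
tool_rot: [-2.608, 1.57, 2.623]
contact_force: [-0.3, -0.4, 0.3]
opening: 0.0348
t 5.4833 tz -0.001 F [-0.3 -0.4  0.3] jaw 0.518 op 34.81 p [615.1   5.6 274.3] q6 -0.63 e6 -0.001
time: 6.07
tool_pos: [0.4823, -0.0514, 0.3239]
tool_rot: [-2.503, 1.564, 3.01]
contact_force: [0.4, 0.2, 0.4]
opening: 0.0367
t 6.0667 tz 0.003 F [0.4 0.2 0.4] jaw 0.8 op 36.73 p [482.3 -51.4 323.9] q6 -1.06 e6 -1.403
0 [0.6157 0.0048] cen [0.6129 0.0048] len [np.float64(14.9), np.float64(45.6)] rect -1.076 pca -1.071
1 [ 0.5795 -0.0874] cen [ 0.5829 -0.0968] len [np.float64(12.3), np.float64(28.9)] rect 1.31 pca 1.503
2 [0.5235 0.041 ] cen [0.5259 0.032 ] len [np.float64(40.5), np.float64(57.6)] rect -0.63 pca -0.835
3 [ 0.4873 -0.0512] cen [ 0.4748 -0.0425] len [np.float64(40.7), np.float64(64.3)] rect 0.743 pca 0.936
[[-0.002  0.699  0.715]
 [ 0.001  0.715 -0.699]
 [-1.    -0.001 -0.002]] 0.7965853759021383 [-0.263  0.359  1.742  0.     1.043 -1.059]
```

```bash

python3 -m inch '0 0 -8 0 0.4;0 0 -14 0 0.4'>/dev/null ; sh t.sh
```

```text
t 6.2833 tz 0.011 F [-0.1  0.3 -1.1] jaw 0.797 op 36.72 p [488.6 -50.7 303.6] q6 -1.06 e6 -0.002
```

```bash

python3 -m inch '-1 0 -14 0 0.4;0 0 -14 0 0.4;0 0 0 0 0.4;0 0 0 0 0;0 0 0 0 0;0 0 0 0 0;0 0 0 0 0;0 0 0 0 0' 20>/dev/null ; sh t.sh
python3 -m inch '0 0 0 -0.05 0;0 0 0 -0.05 0' >/dev/null; sh t.sh
python3 -m inch '0 0 0 -0.05 0;0 0 0 -0.05 0' >/dev/null; sh t.sh
```

```text
time: 6.95
tool_pos: [0.4866, -0.0506, 0.2754]
tool_rot: [0.662, 1.569, -0.111]
contact_force: [0.2, 0.3, -0.1]
opening: 0.014
t 6.95 tz 0.077 F [ 0.2  0.3 -0.1] jaw 0.798 op 13.98 p [486.6 -50.6 275.4] q6 -1.06 e6 0.036
t 7.1167 tz 0.017 F [1.3 0.4 0.6] jaw 0.696 op 13.75 p [486.6 -50.6 275.4] q6 -0.96 e6 -0.871
t 7.2833 tz 0.015 F [1.4 0.4 1.1] jaw 0.595 op 13.6 p [486.6 -50.6 275.4] q6 -0.86 e6 -0.763
```

```bash

python3 -m inch '0 0 0 -0.05 0;0 0 0 -0.05 0' >/dev/null; sh t.sh
python3 -m inch '0 0 0 -0.05 0;0 0 0 -0.05 0' >/dev/null; sh t.sh
```

```text
t 7.45 tz 0.022 F [1.1 0.6 0.7] jaw 0.495 op 14.22 p [486.6 -50.6 275.4] q6 -0.76 e6 -0.763
t 7.6167 tz -0.025 F [1.8 1.2 0. ] jaw 0.395 op 14.24 p [486.7 -50.6 275.4] q6 -0.66 e6 -0.763
```

```bash

python3 -m inch '0 0 0 -0.05 0;0 0 0 -0.05 0' >/dev/null; sh t.sh
python3 -m inch '0 0 0 -0.05 0;0 0 0 -0.05 0' >/dev/null; sh t.sh
```

```text
t 7.7833 tz 0.049 F [1.6 1.4 1. ] jaw 0.295 op 13.94 p [486.6 -50.5 275.4] q6 -0.56 e6 -0.763
t 7.95 tz 0.107 F [ 2.5  1.8 -0. ] jaw 0.196 op 14.05 p [486.7 -50.5 275.4] q6 -0.46 e6 -0.641
```

```bash

python3 -m inch '0 0 0 -0.05 0;0 0 0 -0.05 0;0 0 0 -0.05 0' >/dev/null; sh t.sh
python3 -m inch '0 0 0 -0.05 0;0 0 0 -0.05 0;0 0 0 -0.05 0;0 0 0 -0.05 0;0 0 0 0 0' >/dev/null; sh t.sh
```

```text
t 8.2 tz 0.197 F [ 1.8  0.3 -0.1] jaw 0.046 op 14.02 p [486.7 -50.5 275.4] q6 -0.31 e6 -0.643
t 8.6167 tz 0.084 F [2.3 2.2 0.8] jaw -0.154 op 14.08 p [486.8 -50.6 275.4] q6 -0.11 e6 0.775
```

```bash

python3 -m inch '0 0 0 0 0.4;0 0 0 0 0.4;0 0 0 0 0.4;0 0 0 0 0.4'>/dev/null; sh t.sh
python3 -m inch '0 0 25 0 0.4;0 0 25 0 0.4;23 -9 0 0.113 0.4;23 -9 0 0.113 0.4;23 -9 0 0.113 0.4;23 -9 0 0.113 0.4;0 0 0 0 0.4' ; sh t.sh
python3 -c "
from ang import *
c=cams.read_camera('scene');u=proj(c,[[*sc(1),.126]])[0].astype(int)
im=c['color'][u[1]-50:u[1]+50,u[0]-60:u[0]+60,::-1];cv2.imwrite('pics/s4.png',cv2.resize(im,None,fx=6,fy=6,interpolation=2))";sh t.sh
```

```text
t 8.95 tz -0.013 F [ 0.6 -0.4 -0.1] jaw -0.151 op 34.81 p [486.  -50.7 274.6] q6 -0.11 e6 -0.011
time: 9.53
tool_pos: [0.5809, -0.0882, 0.3244]
tool_rot: [0.861, 1.568, -0.405]
contact_force: [-1.5, -0.8, -0.2]
opening: 0.0369
t 9.5333 tz 0.005 F [-1.5 -0.8 -0.2] jaw 0.305 op 36.92 p [580.9 -88.2 324.4] q6 -0.59 e6 -1.451
t 9.5833 tz -0.011 F [-0.5 -0.2 -0.3] jaw 0.3 op 36.64 p [579.2 -87.4 324. ] q6 -0.58 e6 -0.724
```

View pics/s4.png

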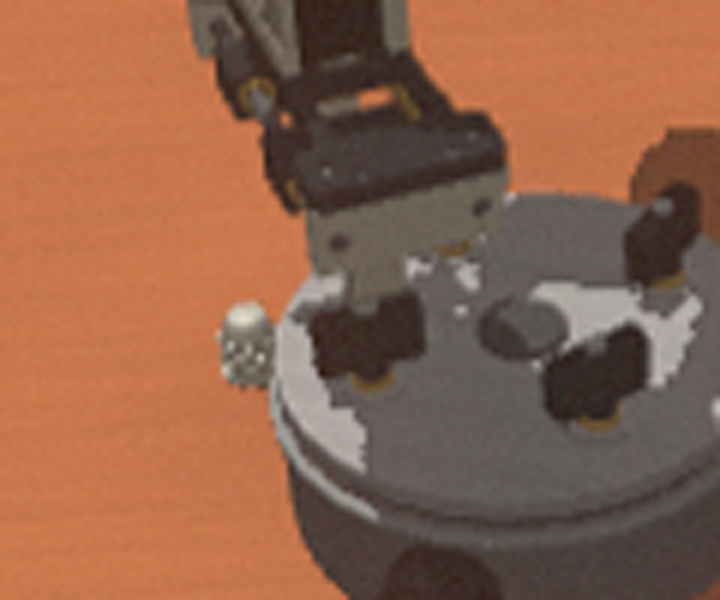

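```bash

python3 -m inch '0 0 -25 0 0.4;0 0 -25 0 0.4;0 0 0 0 0.4;0 0 0 0 0;0 0 0 0 0;0 0 0 0 0;0 0 0 0 0;0 0 0 0 0' 20 ; sh t.sh
python3 -m inch '0 0 0 -0.05 0;0 0 0 -0.05 0' >/dev/null; sh t.sh
python3 -m inch '0 0 0 -0.05 0' >/dev/null; sh t.sh
```

```text
time: 10.25
tool_pos: [0.5786, -0.0866, 0.2763]
tool_rot: [1.083, 1.568, -0.188]
contact_force: [0.0, 1.3, 4.3]
opening: 0.0139
t 10.25 tz -0.03 F [0.  1.3 4.3] jaw 0.3 op 13.93 p [578.6 -86.6 276.3] q6 -0.58 e6 -0.025
t 10.4167 tz 0.006 F [0.  1.6 4.8] jaw 0.198 op 13.81 p [578.6 -86.6 276.3] q6 -0.48 e6 -0.87
t 10.5 tz 0.009 F [1.  2.  4.3] jaw 0.148 op 13.62 p [578.6 -86.6 276.3] q6 -0.43 e6 -0.771
```

```bash

python3 -m inch '0 0 0 -0.05 0;0 0 0 -0.05 0' >/dev/null; sh t.sh
python3 -m inch '0 0 0 -0.05 0;0 0 0 -0.05 0' >/dev/null; sh t.sh
```

```text
t 10.6667 tz -0.026 F [-0.1  1.7  4.4] jaw 0.048 op 13.78 p [578.7 -86.6 276.3] q6 -0.33 e6 -0.762
t 10.8333 tz 0.05 F [1.4 1.3 4.6] jaw -0.052 op 13.94 p [578.7 -86.5 276.3] q6 -0.23 e6 -0.762
```

```bash

python3 -m inch '0 0 0 -0.05 0;0 0 0 -0.05 0' >/dev/null; sh t.sh
python3 -m inch '0 0 0 -0.05 0;0 0 0 -0.05 0' >/dev/null; sh t.sh
```

```text
t 11.0 tz 0.153 F [1.2 1.1 4.6] jaw -0.152 op 13.75 p [578.7 -86.5 276.3] q6 -0.13 e6 -0.723
t 11.1667 tz 0.135 F [1.1 0.8 4.6] jaw -0.252 op 13.86 p [578.8 -86.5 276.3] q6 -0.03 e6 -0.641
```

```bash

python3 -m inch '0 0 0 -0.05 0;0 0 0 -0.05 0' >/dev/null; sh t.sh
python3 -m inch '0 0 0 -0.05 0;0 0 0 -0.05 0;0 0 0 -0.05 0;0 0 0 -0.03 0;0 0 0 0 0' >/dev/null; sh t.sh
python3 -m inch '0 0 0 0 0.4;0 0 0 0 0.4;0 0 0 0 0.4;0 0 0 0 0.4'>/dev/null; sh t.sh
python3 -m inch '0 0 25 0 0.4;0 0 25 0 0.4;-9 20 0 0.12 0.4;-9 20 0 0.12 0.4;-9 20 0 0.12 0.4;-9 20 0 0.12 0.4;-9 20 0 0.12 0.4;-9 20 0 0.12 0.4' ; sh t.sh
```

```text
t 11.3333 tz 0.149 F [2.2 1.2 3.4] jaw -0.352 op 13.52 p [578.8 -86.5 276.3] q6 0.07 e6 -0.642
t 11.75 tz 0.012 F [2.7 1.1 6. ] jaw -0.531 op 13.75 p [578.9 -86.5 276.3] q6 0.25 e6 0.511
t 12.0833 tz 0.091 F [ 0.  -0.1 -0.5] jaw -0.53 op 34.78 p [578.  -86.6 274.4] q6 0.25 e6 -0.007
time: 12.75
tool_pos: [0.5235, 0.0342, 0.3245]
tool_rot: [-1.774, 1.57, 3.135]
contact_force: [0.9, 0.4, 0.7]
opening: 0.0365
t 12.75 tz -0.039 F [0.9 0.4 0.7] jaw 0.196 op 36.49 p [523.5  34.2 324.5] q6 -0.28 e6 1.311
```

```bash

python3 -m inch '-1 8 0 0.111 0.4;0 0 0 0.111 0.4;0 0 0 0.111 0.4;0 0 0 0.111 0.4;0 0 0 0.111 0.4;0 0 0 0.111 0.4;0 0 0 0.111 0.4;0 0 0 0 0.4' ; sh t.sh
python3 -c "
from ang import *
c=cams.read_camera('scene');u=proj(c,[[*sc(2),.126]])[0].astype(int)
im=c['color'][u[1]-50:u[1]+50,u[0]-60:u[0]+60,::-1];cv2.imwrite('pics/s5.png',cv2.resize(im,None,fx=6,fy=6,interpolation=2))"
```

```text
time: 13.42
tool_pos: [0.5231, 0.0413, 0.3245]
tool_rot: [-2.514, 1.57, -3.113]
contact_force: [-0.2, 0.7, 0.2]
opening: 0.0369
t 13.4167 tz -0.039 F [-0.2  0.7  0.2] jaw 0.971 op 36.89 p [523.1  41.3 324.5] q6 -1.04 e6 -1.577
```

View pics/s5.png

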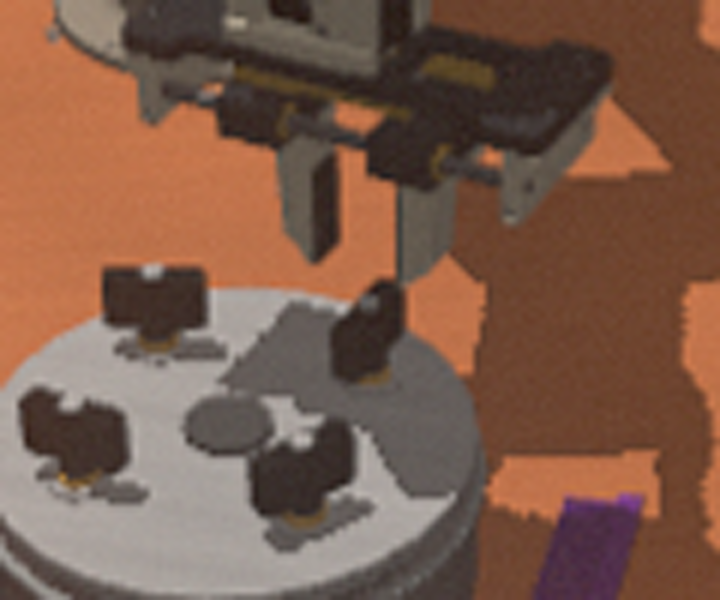

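Aligned over the fourth screw; the other three have visibly turned.

```bash

python3 -m inch '0 0 -25 0 0.4;0 0 -25 0 0.4;0 0 0 0 0.4;0 0 0 0 0;0 0 0 0 0;0 0 0 0 0;0 0 0 0 0;0 0 0 0 0' 20 ; sh t.sh
python3 -m inch '0 0 0 -0.05 0;0 0 0 -0.05 0' >/dev/null; sh t.sh
python3 -m inch '0 0 0 -0.05 0' >/dev/null; sh t.sh
```

```text
time: 14.13
tool_pos: [0.5235, 0.0412, 0.276]
tool_rot: [0.384, 1.568, -0.22]
contact_force: [-1.2, -1.2, 4.4]
opening: 0.0139
t 14.1333 tz -0.006 F [-1.2 -1.2  4.4] jaw 0.967 op 13.9 p [523.5  41.2 276. ] q6 -1.03 e6 -0.026
t 14.3 tz -0.005 F [-0.1 -1.6  4.4] jaw 0.865 op 14.03 p [523.5  41.2 276. ] q6 -0.93 e6 -0.868
t 14.3833 tz 0.027 F [-0.9 -1.8  5.2] jaw 0.814 op 13.78 p [523.5  41.2 276. ] q6 -0.88 e6 -0.771
```

```bash

python3 -m inch '0 0 0 -0.05 0;0 0 0 -0.05 0' >/dev/null; sh t.sh
python3 -m inch '0 0 0 -0.05 0;0 0 0 -0.05 0' >/dev/null; sh t.sh
```

```text
t 14.55 tz 0.22 F [-1.5 -1.5  4.3] jaw 0.715 op 13.92 p [523.5  41.1 276. ] q6 -0.78 e6 -0.628
t 14.7167 tz 0.158 F [-1.3 -1.   4.4] jaw 0.615 op 13.9 p [523.5  41.1 275.9] q6 -0.68 e6 -0.642
```

```bash

python3 -m inch '0 0 0 -0.05 0;0 0 0 -0.05 0;0 0 0 -0.05 0;0 0 0 -0.05 0;0 0 0 -0.02 0;0 0 0 0 0;0 0 0 0 0;0 0 0 0 0' >/dev/null; sh t.sh
python3 -m inch '0 0 0 0 0' >/dev/null; sh t.sh
```

```text
t 15.3833 tz 0.039 F [-1.8 -2.6  6.2] jaw 0.397 op 14.16 p [523.4  41.1 276. ] q6 -0.46 e6 0.034
t 15.4667 tz 0.02 F [-1.  -2.7  6.4] jaw 0.397 op 13.49 p [523.4  41.1 275.9] q6 -0.46 e6 0.033
```

```bash

python3 -m inch '0 0 0 -0.05 0;0 0 0 -0.05 0;0 0 0 -0.05 0;0 0 0 -0.05 0' 20 >/dev/null; sh t.sh
python3 -m inch '0 0 0 -0.05 0;0 0 0 -0.05 0;0 0 0 -0.05 0;0 0 0 -0.05 0' >/dev/null; sh t.sh
python3 -m inch '0 0 0 -0.04 0;0 0 0 -0.04 0;0 0 0 -0.04 0;0 0 0 -0.02 0;0 0 0 -0.02 0;0 0 0 -0.02 0' >/dev/null; sh t.sh
```

```text
t 15.8 tz 0.157 F [-2.1 -2.1  5.7] jaw 0.195 op 13.88 p [523.4  41.1 276. ] q6 -0.26 e6 -0.643
t 16.1333 tz 0.137 F [-1.6 -1.4  5.7] jaw -0.005 op 13.97 p [523.4  41.1 275.9] q6 -0.06 e6 -0.643
t 16.6333 tz 0.107 F [-2.8 -2.5  6.2] jaw -0.184 op 14.16 p [523.3  41.1 275.9] q6 0.12 e6 -0.163
```

```bash

for i in 1 2; do python3 -m inch '0 0 0 -0.02 0;0 0 0 -0.02 0' >/dev/null; sh t.sh; done
```

```text
t 16.8 tz 0.134 F [-1.7 -2.2  6.5] jaw -0.224 op 14.21 p [523.3  41.1 275.9] q6 0.16 e6 -0.166
t 16.9667 tz 0.157 F [-2.  -2.5  6.2] jaw -0.263 op 14.06 p [523.3  41.1 275.9] q6 0.2 e6 -0.166
```

```bash

python3 -m inch '0 0 0 -0.02 0;0 0 0 -0.02 0' >/dev/null; sh t.sh
```

```text
t 17.1333 tz 0.12 F [-3.  -2.5  6.7] jaw -0.304 op 14.14 p [523.3  41.1 276. ] q6 0.24 e6 -0.166
```

```bash

python3 -m inch '0 0 0 -0.02 0;0 0 0 -0.02 0' >/dev/null; sh t.sh
```

```text
t 17.3 tz 0.134 F [-2.  -1.8  6.7] jaw -0.344 op 14.09 p [523.3  41.1 275.9] q6 0.28 e6 -0.166
```

```bash

python3 -m inch '0 0 0 -0.02 0;0 0 0 -0.02 0' >/dev/null; sh t.sh
```

```text
t 17.4667 tz 0.172 F [-2.1 -2.3  6.5] jaw -0.384 op 13.81 p [523.3  41.1 275.9] q6 0.32 e6 -0.167
```

```bash

python3 -m inch '0 0 0 -0.02 0;0 0 0 -0.02 0' >/dev/null; sh t.sh
```

```text
t 17.6333 tz 0.152 F [-2.8 -2.5  5.8] jaw -0.424 op 13.62 p [523.3  41.1 276. ] q6 0.36 e6 -0.167
```

```bash

python3 -m inch '0 0 0 -0.02 0;0 0 0 -0.02 0' >/dev/null; sh t.sh
```

```text
t 17.8 tz 0.088 F [-3.  -2.4  6.5] jaw -0.464 op 13.97 p [523.3  41.1 275.9] q6 0.4 e6 -0.167
```

```bash

python3 -m inch '0 0 0 -0.02 0;0 0 0 -0.02 0' >/dev/null; sh t.sh
```

```text
t 17.9667 tz 0.132 F [-3.  -1.5  6.8] jaw -0.504 op 13.86 p [523.3  41.1 275.9] q6 0.44 e6 -0.167
```

```bash

python3 -m inch '0 0 0 -0.02 0;0 0 0 -0.02 0' >/dev/null; sh t.sh
```

```text
t 18.1333 tz 0.094 F [-1.7 -2.   6.3] jaw -0.544 op 13.71 p [523.2  41.1 275.9] q6 0.48 e6 -0.167
```

```bash

python3 -m inch '0 0 0 -0.02 0;0 0 0 -0.02 0' >/dev/null; sh t.sh
```

```text
t 18.3 tz 0.341 F [-1.5 -1.9  5.7] jaw -0.583 op 14.01 p [523.2  41.2 275.9] q6 0.52 e6 0.037
```

```bash

python3 -m inch '0 0 0 0 0' >/dev/null; sh t.sh;python3 -m inch '0 0 0 0 0;0 0 0 0 0' >/dev/null; sh t.sh
```

```text
t 18.3833 tz 0.33 F [-1.7 -1.3  7. ] jaw -0.583 op 14.09 p [523.3  41.2 276. ] q6 0.52 e6 0.583
t 18.55 tz 0.29 F [-2.2 -1.8  6.5] jaw -0.582 op 13.94 p [523.3  41.2 275.9] q6 0.52 e6 0.302
```

```bash

python3 -m inch '0 0 0 0 0.4;0 0 0 0 0.4;0 0 0 0 0.4;0 0 0 0 0.4'>/dev/null; sh t.sh
python3 -m inch '0 0 25 0 0.4;0 0 25 0 0.4;11 -25.6 0 0.01 0.4;11 -25.6 0 0.01 0.4;11 -25.6 0 0.01 0.4;11 -25.6 0 0.01 0.4;11 -25.6 0 0.01 0.4;0 0 0 0 0.4' ; python3 ang.py; sh t.sh
```

```text
t 18.8833 tz -0.021 F [-0.6  0.3  0.7] jaw -0.583 op 34.69 p [523.2  41.4 274.7] q6 0.52 e6 0.0
time: 19.55
tool_pos: [0.5796, -0.0908, 0.3245]
tool_rot: [1.263, 1.568, -0.844]
contact_force: [-0.3, -0.4, 0.8]
opening: 0.0363
0 [0.6157 0.0048] cen [0.6169 0.0042] len [np.float64(23.7), np.float64(51.5)] rect -1.075 pca -0.967
1 [ 0.5795 -0.0874] cen [ 0.5802 -0.0902] len [np.float64(28.8), np.float64(56.2)] rect 1.037 pca -0.585
2 [0.5235 0.041 ] cen [0.5219 0.0406] len [np.float64(17.9), np.float64(51.1)] rect 0.969 pca 0.991
3 [ 0.4873 -0.0512] cen [ 0.4752 -0.0542] len [np.float64(34.7), np.float64(44.7)] rect -0.458 pca -0.685
[[ 0.     0.86  -0.511]
 [-0.    -0.511 -0.86 ]
 [-1.     0.     0.   ]] -0.5361714964414006 [-0.283  0.523  1.468 -0.     1.151  0.253]
t 19.6 tz 0.017 F [-0.7  0.5  0.2] jaw -0.536 op 36.59 p [578.8 -88.8 324.2] q6 0.25 e6 -0.28
```

```bash

python3 -m inch '0 0 -25 0 0.4;0 0 -25 0 0.4;0 0 0 0 0.4;0 0 0 0 0;0 0 0 0 0;0 0 0 0 0;0 0 0 0 0;0 0 0 0 0' 20 ; sh t.sh
python3 -m inch '0 0 0 -0.05 0;0 0 0 -0.05 0' >/dev/null; sh t.sh
python3 -m inch '0 0 0 -0.05 0;0 0 0 -0.05 0;0 0 0 -0.05 0' >/dev/null; sh t.sh
```

```text
time: 20.27
tool_pos: [0.5788, -0.0866, 0.2763]
tool_rot: [1.842, 1.567, -0.262]
contact_force: [1.0, 0.1, 3.8]
opening: 0.0141
t 20.2667 tz -0.078 F [1.  0.1 3.8] jaw -0.533 op 14.06 p [578.8 -86.6 276.3] q6 0.25 e6 -0.016
t 20.4333 tz 0.085 F [ 1.6 -0.3  4.1] jaw -0.635 op 13.82 p [578.8 -86.7 276.3] q6 0.36 e6 -0.748
t 20.6833 tz 0.169 F [1.9 0.1 3.9] jaw -0.785 op 13.98 p [578.9 -86.7 276.3] q6 0.51 e6 -0.643
```

```bash

python3 -m inch '0 0 0 -0.05 0;0 0 0 -0.05 0;0 0 0 -0.05 0;0 0 0 -0.05 0' >/dev/null; sh t.sh
python3 -m inch '0 0 0 -0.04 0;0 0 0 -0.04 0;0 0 0 -0.03 0;0 0 0 -0.02 0;0 0 0 -0.02 0' >/dev/null; sh t.sh
```

```text
t 21.0167 tz 0.109 F [1.6 0.2 2.9] jaw -0.985 op 13.95 p [578.9 -86.7 276.3] q6 0.71 e6 -0.643
t 21.4333 tz 0.158 F [2.1 0.4 6.2] jaw -1.134 op 13.65 p [578.9 -86.8 276.3] q6 0.85 e6 -0.152
```

```bash

python3 -m inch '0 0 0 -0.02 0;0 0 0 -0.02 0' >/dev/null; sh t.sh
```

```text
t 21.6 tz 0.151 F [ 2.8 -0.3  7.2] jaw -1.174 op 13.78 p [578.9 -86.8 276.3] q6 0.89 e6 -0.166
```

```bash

python3 -m inch '0 0 0 -0.02 0;0 0 0 -0.02 0' >/dev/null; sh t.sh
```

```text
t 21.7667 tz 0.123 F [ 3.  -1.3  7.2] jaw -1.214 op 13.97 p [578.9 -86.8 276.3] q6 0.93 e6 -0.166
```

```bash

python3 -m inch '0 0 0 -0.02 0;0 0 0 -0.02 0' >/dev/null; sh t.sh
```

```text
t 21.9333 tz 0.16 F [ 3.  -1.   6.6] jaw -1.254 op 13.88 p [578.9 -86.8 276.3] q6 0.97 e6 -0.166
```

```bash

python3 -m inch '0 0 0 -0.02 0;0 0 0 -0.02 0' >/dev/null; sh t.sh
```

```text
t 22.1 tz 0.17 F [ 2.5 -0.8  6.1] jaw -1.294 op 13.77 p [578.9 -86.8 276.3] q6 1.01 e6 -0.167
```

```bash

python3 -m inch '0 0 0 -0.02 0;0 0 0 -0.02 0' >/dev/null; sh t.sh
```

```text
t 22.2667 tz 0.133 F [ 2.4 -1.3  6.3] jaw -1.334 op 14.24 p [578.9 -86.8 276.3] q6 1.05 e6 -0.166
```

```bash

python3 -m inch '0 0 0 -0.02 0;0 0 0 -0.02 0' >/dev/null; sh t.sh
```

```text
t 22.4333 tz 0.193 F [ 2.9 -0.7  6. ] jaw -1.374 op 13.73 p [578.9 -86.8 276.3] q6 1.09 e6 -0.167
```

```bash

python3 -m inch '0 0 0 -0.02 0;0 0 0 -0.02 0' >/dev/null; sh t.sh
```

```text
t 22.6 tz 0.156 F [ 3.9 -1.   6.2] jaw -1.414 op 13.97 p [578.9 -86.9 276.3] q6 1.13 e6 -0.167
```

```bash

python3 -m inch '0 0 0 -0.02 0;0 0 0 -0.02 0' >/dev/null; sh t.sh
```

```text
t 22.7667 tz 0.181 F [ 2.6 -1.9  5.8] jaw -1.454 op 14.02 p [578.9 -86.9 276.3] q6 1.17 e6 -0.167
```

```bash

python3 -m inch '0 0 0 -0.02 0;0 0 0 -0.02 0' >/dev/null; sh t.sh
```

```text
t 22.9333 tz 0.142 F [ 2.8 -1.2  6.5] jaw -1.494 op 13.77 p [578.9 -86.9 276.3] q6 1.21 e6 -0.167
```

```bash

python3 -m inch '0 0 0 -0.02 0;0 0 0 -0.02 0' >/dev/null; sh t.sh
```

```text
t 23.1 tz 0.186 F [ 1.8 -0.5  5.8] jaw -1.534 op 14.27 p [578.9 -86.9 276.3] q6 1.25 e6 -0.167
```

```bash

python3 -m inch '0 0 0 -0.02 0;0 0 0 -0.02 0' >/dev/null; sh t.sh
```

```text
t 23.2667 tz 0.133 F [ 2.7 -0.2  5.9] jaw -1.574 op 14.0 p [578.9 -86.9 276.3] q6 1.29 e6 -0.167
```

```bash

python3 -m inch '0 0 0 -0.02 0' >/dev/null; sh t.sh
```

```text
t 23.35 tz 0.075 F [ 3.  -1.3  6.4] jaw -1.594 op 14.14 p [578.9 -86.9 276.3] q6 1.31 e6 -0.167
```

```bash

python3 -m inch '0 0 0 -0.02 0' >/dev/null; sh t.sh
```

```text
t 23.4333 tz 0.215 F [ 2.1 -1.2  5.9] jaw -1.614 op 13.98 p [578.9 -86.9 276.3] q6 1.33 e6 -0.167
```

```bash

python3 -m inch '0 0 0 -0.02 0' >/dev/null; sh t.sh
```

```text
t 23.5167 tz 0.15 F [ 1.9 -0.7  5.7] jaw -1.634 op 14.11 p [579.  -86.9 276.3] q6 1.35 e6 -0.167
```

```bash

python3 -m inch '0 0 0 -0.02 0' >/dev/null; sh t.sh
```

```text
t 23.6 tz 0.118 F [ 2.5 -1.3  6.4] jaw -1.654 op 14.05 p [578.9 -86.9 276.3] q6 1.37 e6 -0.167
```

```bash

python3 -m inch '0 0 0 -0.02 0' >/dev/null; sh t.sh
```

```text
t 23.6833 tz 0.339 F [ 1.  -1.2  6.3] jaw -1.674 op 13.83 p [579.  -86.9 276.3] q6 1.39 e6 0.049
```

```bash

python3 -m inch '0 0 0 -0.02 0' >/dev/null; sh t.sh
```

```text
t 23.7667 tz 0.528 F [ 2.2 -2.6  6.5] jaw -1.693 op 14.04 p [578.9 -86.9 276.3] q6 1.41 e6 0.197
```

```bash

python3 -m inch '0 0 0 0.015 0' >/dev/null; sh t.sh; python3 -m inch '0 0 0 0 0' >/dev/null; sh t.sh
```

```text
t 23.85 tz 0.347 F [ 2.3 -2.   6.7] jaw -1.678 op 14.12 p [578.9 -86.9 276.3] q6 1.4 e6 1.047
t 23.9333 tz 0.341 F [ 2.3 -1.7  6.5] jaw -1.677 op 13.88 p [578.9 -86.9 276.3] q6 1.4 e6 0.168
```

```bash

python3 -m inch '0 0 0 0 0.4;0 0 0 0 0.4;0 0 0 0 0.4;0 0 0 0 0.4;0 0 25 0 0.4;0 0 25 0 0.4'>/dev/null; sh t.sh
python3 -m inch '-23 9 0 0.117 0.4;-23 9 0 0.117 0.4;-23 9 0 0.117 0.4;-23 9 0 0.117 0.4;0 0 0 0.117 0.4;0 0 0 0.117 0.4;0 0 0 0.117 0.4;0 0 0 0.117 0.4' ; python3 -m inch '0 0 0 0.117 0.4;0 0 0 0.117 0.4;0 0 0 0.117 0.4;0 0 0 0.117 0.4;0 0 0 0.117 0.4;0 0 0 0 0.4'; python3 ang.py; sh t.sh
```

```text
t 24.4333 tz -0.029 F [ 1.  -0.4  0.8] jaw -1.678 op 36.47 p [577.6 -86.5 323.5] q6 1.4 e6 -0.002
time: 25.1
tool_pos: [0.4859, -0.0505, 0.3247]
tool_rot: [-1.002, 1.57, 2.975]
contact_force: [-0.6, -0.8, 0.9]
opening: 0.0368
time: 25.6
tool_pos: [0.486, -0.0506, 0.3245]
tool_rot: [-1.672, 1.57, 2.888]
contact_force: [0.7, -0.8, 0.2]
opening: 0.0365
0 [0.6157 0.0048] cen [0.612  0.0041] len [np.float64(14.9), np.float64(45.4)] rect -1.076 pca -1.094
1 [ 0.5795 -0.0874] cen [ 0.5922 -0.092 ] len [np.float64(19.9), np.float64(64.1)] rect 1.342 pca 1.362
2 [0.5235 0.041 ] cen [0.5227 0.0358] len [np.float64(31.9), np.float64(55.4)] rect 1.388 pca 1.168
3 [ 0.4873 -0.0512] cen [ 0.4783 -0.0453] len [np.float64(38.0), np.float64(64.8)] rect 0.827 pca 1.023
[[-0.001  0.987 -0.159]
 [ 0.    -0.159 -0.987]
 [-1.    -0.001 -0.   ]] -0.1592158520625461 [-0.261  0.361  1.74   0.     1.042 -0.101]
t 25.65 tz 0.004 F [ 0.3 -0.2  0.6] jaw -0.159 op 36.92 p [486.1 -50.6 324.5] q6 -0.1 e6 -0.868
```

Screw 3 (bite was about jaw 0.25, now −0.157); bring it to its stop.

```bash

python3 -m inch '0 0 -25 0 0.4;0 0 -25 0 0.4;0 0 0 0 0.4;0 0 0 0 0;0 0 0 0 0;0 0 0 0 0;0 0 0 0 0;0 0 0 0 0' 20 >/dev/null; sh t.sh
python3 -m inch '0 0 0 -0.05 0;0 0 0 -0.05 0;0 0 0 -0.05 0;0 0 0 -0.05 0' >/dev/null; sh t.sh
python3 -m inch '0 0 0 -0.05 0;0 0 0 -0.05 0;0 0 0 -0.05 0;0 0 0 -0.05 0' >/dev/null; sh t.sh
python3 -m inch '0 0 0 -0.04 0;0 0 0 -0.04 0;0 0 0 -0.03 0;0 0 0 -0.02 0;0 0 0 -0.02 0' >/dev/null; sh t.sh
```

```text
t 26.3167 tz 0.16 F [ 0.5 -0.4  3.3] jaw -0.157 op 13.96 p [486.7 -50.7 275.9] q6 -0.1 e6 0.151
t 26.65 tz 0.14 F [ 1.  -0.7  4.6] jaw -0.359 op 14.14 p [486.7 -50.7 275.9] q6 0.1 e6 -0.644
t 26.9833 tz 0.168 F [0.1 0.  4.2] jaw -0.559 op 13.62 p [486.7 -50.7 275.9] q6 0.3 e6 -0.643
t 27.4 tz 0.105 F [0.6 0.4 6. ] jaw -0.708 op 13.79 p [486.7 -50.7 275.9] q6 0.45 e6 -0.143
```

```bash

python3 -m inch '0 0 0 -0.02 0;0 0 0 -0.02 0' >/dev/null; sh t.sh
```

```text
t 27.5667 tz 0.13 F [ 1.5 -0.3  7.3] jaw -0.748 op 13.76 p [486.7 -50.7 275.9] q6 0.49 e6 -0.167
```

```bash

python3 -m inch '0 0 0 -0.02 0' >/dev/null; sh t.sh
```

```text
t 27.65 tz 0.117 F [ 0.3 -0.3  6. ] jaw -0.768 op 13.8 p [486.7 -50.7 275.9] q6 0.51 e6 -0.167
```

```bash

python3 -m inch '0 0 0 -0.02 0;0 0 0 -0.02 0' >/dev/null; sh t.sh
```

```text
t 27.8167 tz 0.111 F [ 0.9 -0.7  6.7] jaw -0.808 op 14.02 p [486.7 -50.7 275.9] q6 0.55 e6 -0.167
```

```bash

python3 -m inch '0 0 0 -0.02 0' >/dev/null; sh t.sh
```

```text
t 27.9 tz 0.146 F [ 0.7 -0.2  6.7] jaw -0.828 op 13.97 p [486.7 -50.7 275.9] q6 0.57 e6 -0.167
```

```bash

python3 -m inch '0 0 0 -0.02 0' >/dev/null; sh t.sh
```

```text
t 27.9833 tz 0.154 F [0.6 0.1 6.4] jaw -0.848 op 13.73 p [486.7 -50.7 275.9] q6 0.59 e6 -0.167
```

```bash

python3 -m inch '0 0 0 -0.02 0' >/dev/null; sh t.sh
```

```text
t 28.0667 tz 0.179 F [1.  0.  5.9] jaw -0.868 op 13.59 p [486.7 -50.7 275.9] q6 0.61 e6 -0.167
```

```bash

python3 -m inch '0 0 0 -0.02 0' >/dev/null; sh t.sh
```

```text
t 28.15 tz 0.179 F [0.8 0.2 7. ] jaw -0.888 op 14.1 p [486.7 -50.7 275.9] q6 0.63 e6 -0.167
```

```bash

python3 -m inch '0 0 0 -0.02 0' >/dev/null; sh t.sh
```

```text
t 28.2333 tz 0.13 F [-0.3  0.9  7.2] jaw -0.908 op 13.81 p [486.7 -50.7 275.9] q6 0.65 e6 -0.167
```

```bash

python3 -m inch '0 0 0 -0.02 0' >/dev/null; sh t.sh
```

```text
t 28.3167 tz 0.16 F [0.7 0.  6.2] jaw -0.928 op 14.08 p [486.7 -50.7 275.9] q6 0.67 e6 -0.168
```

```bash

python3 -m inch '0 0 0 -0.02 0' >/dev/null; sh t.sh
```

```text
t 28.4 tz 0.289 F [0.9 0.6 6.6] jaw -0.948 op 13.82 p [486.7 -50.7 275.9] q6 0.69 e6 -0.044
```

```bash

python3 -m inch '0 0 0 -0.005 0' >/dev/null; sh t.sh;python3 -m inch '0 0 0 0 0;0 0 0 0 0' >/dev/null; sh t.sh
```

```text
t 28.4833 tz 0.29 F [-0.7  0.8  6.2] jaw -0.953 op 13.66 p [486.7 -50.7 275.9] q6 0.69 e6 0.446
t 28.65 tz 0.292 F [0.7 0.6 6.3] jaw -0.952 op 13.91 p [486.7 -50.7 275.9] q6 0.69 e6 0.313
```

```bash

python3 -m inch '0 0 0 0 0.4;0 0 0 0 0.4;0 0 0 0 0.4;0 0 0 0 0.4;0 0 25 0 0.4;0 0 25 0 0.4'>/dev/null; sh t.sh
python3 -m inch '32 14 0 0.113 0.4;32 14 0 0.113 0.4;32 14 0 0.113 0.4;32 14 0 0.113 0.4;0 0 0 0.113 0.4;0 0 0 0.113 0.4;0 0 0 0.113 0.4;0 0 0 0.113 0.4' ; python3 -m inch '0 0 0 0.113 0.4;0 0 0 0.113 0.4;0 0 0 0.113 0.4;0 0 0 0.113 0.4;0 0 0 0.113 0.4;0 0 0 0 0.4'; python3 ang.py; sh t.sh
```

```text
t 29.15 tz -0.004 F [ 0.9 -0.7  0.1] jaw -0.952 op 36.58 p [485.7 -50.5 324. ] q6 0.69 e6 -0.004
time: 29.82
tool_pos: [0.6143, 0.0056, 0.3239]
tool_rot: [-1.611, 1.569, 3.06]
contact_force: [-0.7, 0.0, 0.8]
opening: 0.0365
time: 30.32
tool_pos: [0.6141, 0.0054, 0.3243]
tool_rot: [-2.208, 1.57, 3.026]
contact_force: [-0.2, 0.4, 0.1]
opening: 0.0364
0 [0.6157 0.0048] cen [0.6241 0.0046] len [np.float64(59.3), np.float64(66.8)] rect 0.305 pca -0.726
1 [ 0.5795 -0.0874] cen [ 0.5796 -0.0714] len [np.float64(40.4), np.float64(42.3)] rect -0.192 pca -0.898
2 [0.5235 0.041 ] cen [0.5186 0.0661] len [np.float64(21.6), np.float64(22.1)] rect -0.378 pca 0.304
3 [ 0.4873 -0.0512] cen [ 0.492  -0.0597] len [np.float64(18.7), np.float64(61.7)] rect 0.05 pca 0.081
[[-0.001  0.87   0.492]
 [ 0.     0.492 -0.87 ]
 [-1.    -0.001 -0.001]] 0.5147571152337833 [-0.116  0.572  1.378  0.     1.192 -0.631]
t 30.3667 tz -0.021 F [-0.1  1.7 -0.4] jaw 0.515 op 36.79 p [614.1   5.3 324.4] q6 -0.63 e6 -0.835
```

```bash

python3 -m inch '1 0 -25 0 0.4;0 0 -25 0 0.4;0 0 0 0 0.4;0 0 0 0 0;0 0 0 0 0;0 0 0 0 0;0 0 0 0 0;0 0 0 0 0' 20 >/dev/null; sh t.sh
python3 -m inch '0 0 0 -0.05 0;0 0 0 -0.05 0;0 0 0 -0.05 0;0 0 0 -0.05 0' >/dev/null; sh t.sh
python3 -m inch '0 0 0 -0.05 0;0 0 0 -0.05 0;0 0 0 -0.05 0;0 0 0 -0.04 0' >/dev/null; sh t.sh
python3 -m inch '0 0 0 -0.03 0;0 0 0 -0.03 0;0 0 0 -0.02 0;0 0 0 -0.02 0;0 0 0 -0.02 0' >/dev/null; sh t.sh
```

```text
t 31.0333 tz -0.057 F [-1.5 -1.7  3.8] jaw 0.517 op 13.78 p [615.3   5.2 276.2] q6 -0.63 e6 -0.026
t 31.3667 tz 0.142 F [-1.3 -0.9  3.9] jaw 0.315 op 13.47 p [615.4   5.2 276.2] q6 -0.43 e6 -0.644
t 31.7 tz 0.169 F [-1.4 -0.4  5.1] jaw 0.125 op 13.73 p [615.4   5.2 276.2] q6 -0.24 e6 -0.352
t 32.1167 tz 0.163 F [-2.4 -1.3  5.9] jaw 0.006 op 14.01 p [615.4   5.2 276.2] q6 -0.12 e6 -0.166
```

```bash

python3 -m inch '0 0 0 -0.02 0;0 0 0 -0.02 0' >/dev/null; sh t.sh
```

```text
t 32.2833 tz 0.179 F [-1.9 -1.4  6.4] jaw -0.034 op 13.69 p [615.4   5.2 276.2] q6 -0.08 e6 -0.167
```

```bash

python3 -m inch '0 0 0 -0.02 0;0 0 0 -0.02 0' >/dev/null; sh t.sh
```

```text
t 32.45 tz 0.096 F [-1.9 -1.7  6.1] jaw -0.074 op 14.03 p [615.4   5.2 276.2] q6 -0.04 e6 -0.167
```

```bash

python3 -m inch '0 0 0 -0.02 0' >/dev/null; sh t.sh
```

```text
t 32.5333 tz 0.116 F [-2.7 -1.7  6.3] jaw -0.094 op 13.75 p [615.4   5.2 276.2] q6 -0.02 e6 -0.167
```

```bash

python3 -m inch '0 0 0 -0.02 0' >/dev/null; sh t.sh
```

```text
t 32.6167 tz 0.167 F [-1.6 -0.4  5.8] jaw -0.114 op 13.81 p [615.4   5.2 276.2] q6 -0.0 e6 -0.167
```

```bash

python3 -m inch '0 0 0 -0.02 0' >/dev/null; sh t.sh
```

```text
t 32.7 tz 0.166 F [-2.1 -1.9  6.2] jaw -0.134 op 13.93 p [615.4   5.2 276.2] q6 0.02 e6 -0.167
```

```bash

python3 -m inch '0 0 0 -0.02 0' >/dev/null; sh t.sh
```

```text
t 32.7833 tz 0.166 F [-1.6 -0.8  5.2] jaw -0.154 op 14.2 p [615.4   5.2 276.2] q6 0.04 e6 -0.167
```

```bash

python3 -m inch '0 0 0 -0.02 0' >/dev/null; sh t.sh
```

```text
t 32.8667 tz 0.151 F [-2.1 -1.   6. ] jaw -0.174 op 13.77 p [615.4   5.2 276.2] q6 0.06 e6 -0.167
```

```bash

python3 -m inch '0 0 0 -0.02 0' >/dev/null; sh t.sh
```

```text
t 32.95 tz 0.14 F [-1.6 -1.7  6. ] jaw -0.194 op 13.9 p [615.4   5.2 276.2] q6 0.08 e6 -0.167
```

```bash

python3 -m inch '0 0 0 -0.02 0' >/dev/null; sh t.sh
```

```text
t 33.0333 tz 0.117 F [-1.8 -1.   5.4] jaw -0.214 op 13.81 p [615.4   5.2 276.2] q6 0.1 e6 -0.167
```

```bash

python3 -m inch '0 0 0 -0.02 0' >/dev/null; sh t.sh
```

```text
t 33.1167 tz 0.31 F [-1.3 -0.6  5.3] jaw -0.234 op 13.7 p [615.4   5.2 276.2] q6 0.12 e6 0.006
```

```bash

python3 -m inch '0 0 0 -0.01 0' >/dev/null; sh t.sh
```

```text
t 33.2 tz 0.339 F [-1.  -2.2  5.2] jaw -0.243 op 14.15 p [615.4   5.2 276.2] q6 0.13 e6 0.358
```

Stop felt; confirm that it stays, then release, lift clear and check.

```bash

python3 -m inch '0 0 0 0 0;0 0 0 0 0' >/dev/null; sh t.sh
python3 -m inch '0 0 0 0 0.4;0 0 0 0 0.4;0 0 0 0 0.4;0 0 0 0 0.4;0 0 30 0 0.4;0 0 30 0 0.4;0 0 30 0 0.4' >/dev/null; sh t.sh
python3 -m inch '-20 -30 10 0 0.4;-20 -30 10 0 0.4;-20 -30 10 0 0.4;-20 -30 10 0 0.4;-20 -30 10 0 0.4;-20 -30 10 0 0.4;-20 -30 0 0 0.4;-20 -30 0 0 0.4'
python3 -m inch '-10 -30 0 0 0.4;-10 -30 0 0 0.4;0 0 0 0 0.4;0 0 0 0 0.4'
python3 -c "
from ang import *
angs()
for n in('scene','top'):
    cv2.imwrite('pics/%s_e.png'%n,cams.read_camera(n)['color'][...,::-1])
a=cv2.imread('pics/top0.png');b=cv2.imread('pics/top_e.png');cv2.imwrite('pics/cmp.png',np.hstack([a[90:290,90:490],b[90:290,90:490]]))"
```

```text
t 33.3667 tz 0.345 F [-1.5 -1.1  6.7] jaw -0.242 op 13.9 p [615.4   5.2 276.2] q6 0.13 e6 0.38
t 33.95 tz 0.024 F [ 1.2 -0.   0.5] jaw -0.243 op 36.51 p [615.1   5.4 365.2] q6 0.13 e6 -0.004
time: 34.62
tool_pos: [0.4541, -0.2358, 0.4255]
tool_rot: [1.27, 1.569, -0.544]
contact_force: [0.5, -0.9, 0.1]
opening: 0.0366
time: 34.95
tool_pos: [0.4346, -0.2958, 0.4244]
tool_rot: [-2.692, 1.57, 1.774]
contact_force: [-0.5, 0.4, 0.0]
opening: 0.0365
0 [0.6157 0.0048] cen [0.6131 0.0053] len [np.float64(16.3), np.float64(43.9)] rect 1.365 pca 1.358
1 [ 0.5795 -0.0874] cen [ 0.5777 -0.0844] len [np.float64(16.6), np.float64(45.2)] rect -0.092 pca -0.111
2 [0.5235 0.041 ] cen [0.5236 0.0414] len [np.float64(12.0), np.float64(43.9)] rect 1.01 pca 1.022
3 [ 0.4873 -0.0512] cen [ 0.4875 -0.0486] len [np.float64(14.2), np.float64(43.8)] rect 0.638 pca 0.657
```

View pics/scene_e.png

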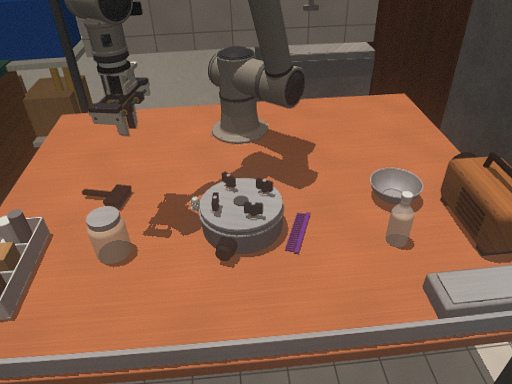

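View pics/cmp.png

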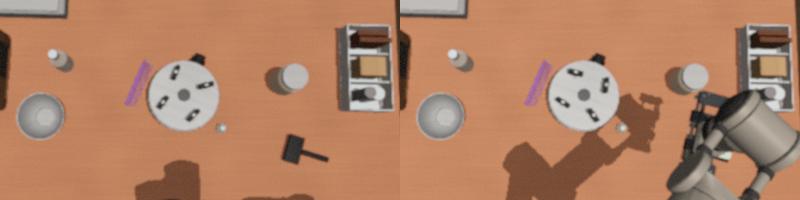

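```bash
python3 -c "
from cell import workorder;print(workorder.hand_in())"; sh t.sh
```

```text
the job is handed in; nothing more can be done
None
the job is handed in; nothing more can be done
```

I tightened all four wing screws clockwise to their hard stops in two crisscross passes and handed the job in at about 35 s. No verdict came back. Screws are named here by their position on the canister (+x is the hose side), since the pictures do not show which is numbered 1 to 4.

| Step | Order | How far |
|---|---|---|
| First pass | (+x,+y), then its opposite (−x,−y), then (+x,−y), then (−x,+y) | About 0.4 rad past the felt bite on each |
| Second pass | (−x,+y), then its opposite (+x,−y), then (−x,−y), then (+x,+y) | To the hard stop: about 1.35, 1.53, 1.2 and 1.15 rad of draw, each uncertain by about 0.05 to 0.1 rad |

- **Stops:** on each screw the turning moment jumped from about 0.15 to about 0.3 N m and stayed there when I paused, with the grip held to 20 N.
- **One peak over the limit:** on the (+x,−y) screw I went one 0.02 rad step too far. The moment briefly read 0.53 N m, just above the 0.5 N m tearing limit, and I backed it off at once. Any tearing there should be well under the 0.12 rad limit, but I could not measure it directly.
- **Last pictures:** the bar angles match where the gripper left them within about 0.04 rad. The bystanders look unmoved by eye, and the gripper is clear of everything. In the last top picture the arm hides the slicker brush, so I checked that one only in the scene picture.

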